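# Hold the reference cuvette in the light path

## Task

Open the lamp's shutter by swinging its lever with the red ball all the way over to the other side, and take the cuvette with the blue lid out of the rack, touching it only on its two long frosted sides, never on its clear end windows. Hold it upright and still in the middle of the gap between the lamp's tube and the detector's tube, so that the light would go in squarely through one clear end window, well below the lid, and out through the other; do not knock it against the tubes, leave the white-lidded cuvettes, the bottle and the lens where they are, and finish while still holding it there for the reading.

Things in the scene. Friction and masses are not known exactly. Their poses are not given: they have to be found in the camera images.
- cuvette: Glass cell, blue lid, 45 g: 42.5 long (x), 12.5 wide (y), 50 mm tall with its 5 mm lid (2 mm rib on it). Origin: centre of underside, z up. Long sides (facing +y, -y) frosted white: grip these, 12.5 mm apart. Narrow ends (facing +x, -x) are clear windows; light goes along x, best 15 mm above the underside. Lid 1.25 mm narrower than the glass per long side. Stands sunk 16 mm in a rack slot.
- cuvette_frosted: The two frosted long sides of that cuvette, part of it (same origin and axes as the cuvette).
- cuvette_windows: The two clear end windows of that cuvette, part of it (same origin and axes as the cuvette). Not to be touched by the fingers.
- rack: Light grey rack, fixed, 176 (its x) x 40 (its y) x 22 mm high. Origin: centre of its underside on the table. Three slots in a row along its x, 56 mm apart, the middle one at its centre; each is 44.5 x 14.5 mm and 16 mm deep (floor 6 mm above the table), so the cuvettes stand with their x axis along the rack's x.
- spare_a: A like cuvette with a white lid in another slot of the rack, to be left where it is. Origin: centre of its underside.
- spare_b: A second like cuvette with a white lid in the remaining slot, to be left where it is. Origin: centre of its underside.
- bench: Fixed: flat rail (16 mm high in the gap) with black lamp and detector on posts. Origin on the table under mid-gap; x along the light, lamp to detector, z up. Light axis at z = 110 mm. Tubes (31 mm diameter) end at x = -33 (lamp) and +33 mm (detector). Shutter housing: 52 mm diameter, x -101 to -79. Heads reach 26 mm sideways of the axis and z = 139 mm (lever excepted); all within x -175 to 135.
- light_mid (a point): The middle of the gap on the light axis, 110 mm above the table; axes as the bench's (x along the light).
- shutter (a joint): Shutter lever angle, rad: 0 = fully closed, 1.2 = fully open (hard stops). It turns about the light axis, at the bench's x = -90 mm. At 0 the lever leans 0.6 rad from upright to the bench's +y side, at 1.2 it leans 0.6 rad to its -y side. It stays where it is left; about 1 N at the ball moves it.
- lever_ball (a point): Centre of the red ball (17 mm diameter) at the end of the lever's 6 mm rod, 60 mm from the light axis, so 159 mm above the table at either end of its swing and 170 mm when upright.
- bottle: White solvent bottle with a red nozzle, 45 mm diameter, 117 mm tall, standing loose. Origin: centre of its underside. Leave it.
- lens: Lens in a black ring, 31 mm diameter, 11 mm high, lying loose. Origin: centre of its underside. Leave it.
Things that resemble listed ones, but are neither listed nor needed, are in the scene too. There is more than one size of the rack; the one meant has the size given above.

How it is judged:
By the outcome, as a careful person would: the job done as asked, in the order asked, and still so for the second after the job is handed in, while the arm keeps its last pose, push and grip.
It also fails if it takes over 59 s, if anything falls off the work surface, if the arm or the gripper's body presses on something with over 40 N, if the wrist force passes 120 N, or if a joint passes its speed limit or range.

## Robot

A 6-joint arm with a two-finger parallel gripper is mounted at the origin on the work surface; the furniture and walls round the work are solid. World frame = base frame: x ahead of the robot, y to its left, z up, the work surface at z = 0. Lengths are in mm, angles in degrees, forces in N, time in s.
With the tool pointing down it reaches from about 300 to 850 mm from the base axis. Payload 4.2 kg.
Tool frame: the origin (TCP) lies at the very end of the fingers, on their centre line; the grasp point (between the pads) lies 19 mm behind it (env.tcp_to_grasp is the distance from the TCP to the grasp point, in mm); z points along the fingers, y is the line along which they close (so a half turn about z gives the same grasp; the last joint's range is limited). The gripper opens to 91 mm and grips with 3 to 60 N. Pads are 32 mm wide; open, the fingers measure 118 mm over their backs; the gripper's body (76 mm by 178 mm) begins 60 mm behind the grasp point.
Start: joints at [75.229, 18.312, 89.639, -0, 72.044, -1.146], TCP at [135.451, 558.835, 213.976] pointing down, gripper open.
Joint ranges: [-177.97, 177.97], [-48.28, 115.42], [12.27, 149.76], [-77.06, 257.06], [2.81, 150.46], [-146.56, 146.56]. Speed limits (degrees/s): [147.25, 147.25, 180, 180, 180, 180].

## Interface

Orientations are given as [roll, pitch, yaw] about the fixed x, y, z axes, in that order (R = Rz(yaw) Ry(pitch) Rx(roll)).
In Python, from workcell import env gives the robot as it stands.
- The arm moves only by the tool move_arm, never from a script. Its argument "plan" is a list of rows, each a list of 3 entries, a list of its own where there are three numbers: the shift along the world's x, y, z in cm, then the turn about the world's z in degrees, then the closure, from 0 (fully open) to 1 (shut). In form: [[[x, y, z], turn, claw], ...]. A call has 1 to 5 rows; each row shifts and turns the commanded pose from where the row before left it; what a row does not reach is not made up. A row lasts 1/10 s, in which the tool goes at most 50 mm and 8.59 degrees, less where a joint would pass 70% of its speed; a pose out of reach is approached as far as the arm can. A call is refused whole if a number of a shift passes 5 or a number of a turn 8.59, either way. A call with a gripper value outside its range is refused whole. The fingers move at their own pace and stop on an object; "squeeze" is the grip in N (left out, the last holds). Time passes only in rows, so rows that do not move let the fingers close. It gives the time, the measured TCP pose, the force, the opening and the grip force at its end, in the units of the state.
- env.state(): the state, without advancing time (a new reading comes with each control period).
- env.grab_frame(name): name is "side" or "top"; returns a dict with "frame" (480x640x3 uint8, red, green, blue), "z_map" (480x640 float32, mm along the optical axis (not along the pixel's ray), 0 where there is no reading), "fovy" (degrees; the focal length in pixels is half the picture's height over the tangent of half this angle, whatever the lens; pixels are square), "cx", "cy" (the principal point, pixels), "position" and "orientation" of the camera in the world. Camera axes: x right, y down, z forward; pixel columns grow to the right and rows downward; lengths in mm; the calibration is good to about 2 mm. A picture is of the moment at which its call begins.
- env.job_done(): hands the job in; it is judged then, once.
Trained networks look in a picture, given as the dict that the camera call returned (one of the last four; its "shot" number tells which), for a name from the list of things; names that differ only in an ending like _2 or _b are one class to them, and where a whole thing is asked for, a point or a joint stands for the part that bears it (a point fixed in the world has none). Each returns a list of dicts, best first, with "score" (0 to 1); they miss things now and then, are a little off and sometimes report something else, mostly with a low value. They report only what shows in the picture. A call takes as long as a camera call. They do not tell look-alikes from the thing itself.
- env.search_frame(picture, label): "point" ([column, row] in pixels, amid what is visible of it).
- env.landmark_of(picture, label): "point" ([column, row] in pixels: a listed point, or the origin of a listed thing).
The state is a dict: "time_s": time; "qpos": joint angles; "qvel": joint speeds; "effort": joint torques, N m; "ee_pos": TCP position; "ee_rot": TCP orientation; "force": force on the tool from outside, world axes, zero at the start; "torque": the same for the moment, N m; "gripper_width": finger opening in mm; "gripper_force": force on a finger pad.
Only numpy, scipy, OpenCV 4.12 (cv2) and the standard library are available. Lean on these libraries where they do the work, as an engineer would, in place of code of your own. Each camera call takes 0.05 s, during which the arm holds its last target. There are 200 camera calls.

## Working session

There is one attempt and no reset: what is moved stays moved. The work goes in short steps, Python scripts to look and compute and a tool call to move; the robot and the scene stay as the last step left them, time stands still between calls to the robot, and variables do not carry over. Pictures are saved under pics/ and viewed, at most 10 in all, crops included, and the job is handed in when it is done.

Besides the shell and the picture viewer there is one more tool, called after "Call:" as name(argument=value, ...), one argument or row to a line, values as JSON. move_arm: Moves the arm, as the interface text tells. Its arguments: {"type":"object","properties":{"plan":{"type":"array","items":{"type":"array"}},"squeeze":{"type":"number"}},"required":["plan"]}

```bash
mkdir -p pics; cat > h.py <<'E'
import numpy as np, cv2
from scipy.spatial.transform import Rotation as Ro
from workcell import env
def cam(p):
    f=p['frame'].shape[0]/2/np.tan(np.radians(p['fovy'])/2)
    o=np.array(p['orientation'],float)
    R=o if o.shape==(3,3) else (Ro.from_euler('xyz',o,degrees=True).as_matrix() if o.size==3 else None)
    return f,R,np.array(p['position'],float)
def world(p,u,v,z=None):
    """pixel(s)->world by depth"""
    f,R,t=cam(p); u=np.asarray(u,float);v=np.asarray(v,float)
    if z is None: z=p['z_map'][v.astype(int),u.astype(int)]
    c=np.stack([(u-p['cx'])/f*z,(v-p['cy'])/f*z,z+0*u],-1)
    return c@R.T+t
def onz(p,u,v,h):
    f,R,t=cam(p); d=R@np.array([(u-p['cx'])/f,(v-p['cy'])/f,1]); return t+d*(h-t[2])/d[2]
def proj(p,X):
    f,R,t=cam(p); c=(np.asarray(X,float)-t)@R; return c[...,0]/c[...,2]*f+p['cx'],c[...,1]/c[...,2]*f+p['cy']
E
python3 - <<'E'
from h import *
for n in('top','side'):
    p=env.grab_frame(n); cv2.imwrite(f'pics/{n}1.png',p['frame'][:,:,::-1])
    print(n,p['fovy'],p['cx'],p['cy'],p['position'],p['orientation'],p['shot'])
    for l in('cuvette','rack','bench','light_mid','lever_ball','bottle','lens','shutter','spare_a'):
        try: r=env.landmark_of(p,l)
        except Exception as e: print(l,e); continue
        for d in r[:4]:
            u,v=d['point']; 
            w=world(p,u,v).round(0) if 0<=u<640 and 0<=v<480 else None
            print(l,round(d['score'],2),np.round(d['point'],1),w)
E
```

```text
top 53.90619665954402 321.21755458079366 239.94203266531022 [ 313.6987883   -66.05096577 1275.77672118] [-173.1522738    -0.23071669  -89.48026678] 1
cuvette 0.69 [405.1 240.6] [ 464. -294.   24.]
rack 0.93 [399.2 239.9] [ 462. -273.   56.]
rack 0.7 [476.7 292.3] [ 329. -488.    4.]
bench 0.59 [188.7 210. ] [523. 259. 125.]
bench 0.57 [304.3 245.8] [444. -26.  64.]
light_mid 0.92 [178.7 199.1] [572. 317.  19.]
light_mid 0.34 [404.3 236.8] [ 470. -286.   58.]
lever_ball 0.45 [197.1 221.8] [487. 225. 172.]
lever_ball 0.28 [394.2 196.1] [ 589. -269.    7.]
bottle 0.59 [301.8 244.8] [443. -21.  89.]
lens 0.69 [393.2 195.7] [ 590. -266.    8.]
shutter it knows: bench, bottle, cuvette, cuvette_frosted, cuvette_windows, lens, lever_ball, light_mid, rack, spare
spare_a 0.57 [420.5 232.3] [ 483. -329.   56.]
spare_a 0.56 [383.4 245.6] [ 447. -231.   56.]
side 52.85674631125871 319.4572670735423 241.54563260771866 [-120.04713212 -956.39910917  543.75279571] [-111.76141014    0.86492177  -33.71394437] 2
cuvette 0.8 [381.8 317.9] [ 466. -297.   22.]
rack 0.88 [382.8 324.1] [ 460. -307.   14.]
rack 0.87 [392.4 409. ] [ 316. -500.    4.]
bench 0.64 [276.6 236.1] [523. 256.  19.]
light_mid 0.85 [278.1 206.3] [499. 192. 134.]
lever_ball 0.46 [379.5 321.4] [ 457. -300.   18.]
lever_ball 0.42 [270.3 195.1] [489. 216. 163.]
bottle 0.9 [306.3 281.1] [446. -35.   7.]
bottle 0.58 [383.3 322.7] [ 460. -309.   19.]
lens 0.42 [409.8 301.4] [ 583. -259.    7.]
shutter it knows: bench, bottle, cuvette, cuvette_frosted, cuvette_windows, lens, lever_ball, light_mid, rack, spare
spare_a 0.89 [401.8 327.7] [ 475. -348.   21.]
spare_a 0.79 [357.8 314.3] [ 439. -251.   18.]
```

View pics/top1.png

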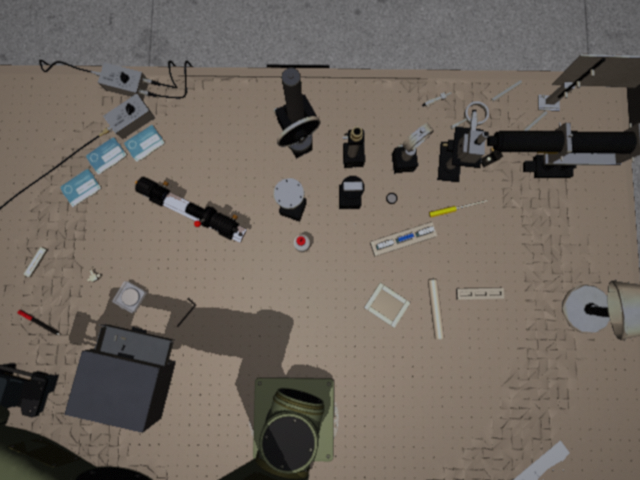

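View pics/side1.png

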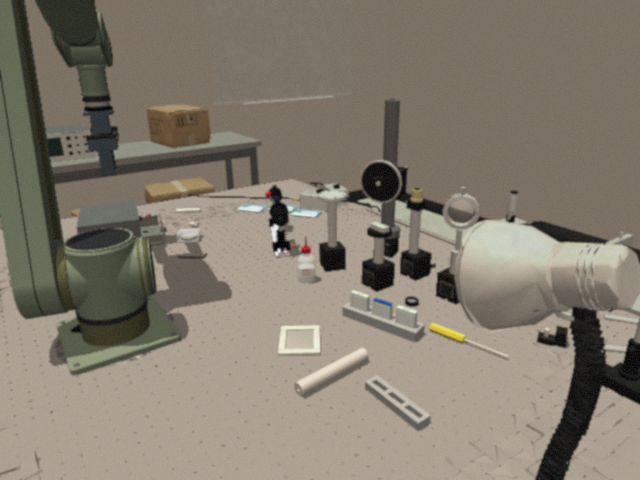

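The top view shows the bench running from (135,185) to (243,235), with the red ball at (197,223) on the robot's side. The rack with the blue lid is at (404,238); the small rack at (480,294) is a decoy. Next I'll measure both precisely from depth.

```bash
cat > m.py <<'E'
from h import *
P=env.grab_frame('top'); S=env.grab_frame('side')
def cloud(p,r):
    c0,r0,c1,r1=r; v,u=np.mgrid[r0:r1,c0:c1]; W=world(p,u,v); z=p['z_map'][r0:r1,c0:c1]; m=z>0
    return W[m],p['frame'][r0:r1,c0:c1][m].astype(float),np.stack([u,v],-1)[m]
E
python3 - <<'E'
from m import *
W,C,U=cloud(P,(125,165,255,250))
m=(W[:,2]>100)&(W[:,2]<142)&(C.max(1)<90)
X=W[m]; 
d=X[:,:2]-X[:,:2].mean(0); e=np.linalg.svd(d,full_matrices=False)[2][0]; e*=np.sign(e[1])
print('bench dir',e,np.degrees(np.arctan2(e[1],e[0])),X[:,:2].mean(0),len(X))
n=np.array([-e[1],e[0]]); s=d@e; t=d@n
for a in np.arange(-180,180,10):
    k=(s>=a)&(s<a+10)
    if k.sum()>2: print(int(a),k.sum(),'t',t[k].min().round(),t[k].max().round(),'z',np.percentile(X[k,2],[5,50,95]).round())
for nm,p,r in(('top',P,(125,165,255,250)),('side',S,(240,170,310,270))):
    W,C,U=cloud(p,r); k=(C[:,0]>110)&(C[:,1]<60)&(C[:,2]<60)
    print(nm,'ball',k.sum(),np.median(W[k],0).round(1),U[k].mean(0).round(1),W[k,2].max())
# rack
for nm,p,r in(('top',P,(360,215,450,265)),('side',S,(335,285,430,345))):
    W,C,U=cloud(p,r); k=(C[:,2]>C[:,0]*1.5)&(C[:,2]>80); print(nm,'lid',k.sum(),W[k].mean(0).round(1),np.median(W[k],0).round(1),U[k].mean(0).round(1))
    k=(W[:,2]>17)&(W[:,2]<26)&(C.min(1)>90); 
    if k.sum(): print(nm,'rack',k.sum(),cv2.minAreaRect(W[k][:,:2].astype(np.float32)))
    k=(W[:,2]>45)&(W[:,2]<65); 
    if k.sum(): print('tops',k.sum(),cv2.minAreaRect(W[k][:,:2].astype(np.float32)))
a=cv2.resize(P['frame'][165:265,125:255],None,fx=4.5,fy=4.5,interpolation=cv2.INTER_CUBIC)
b=cv2.resize(P['frame'][205:265,360:450],None,fx=6,fy=6,interpolation=cv2.INTER_CUBIC)
cv2.imwrite('pics/c1.png',a[:,:,::-1]); cv2.imwrite('pics/c2.png',b[:,:,::-1])
E
```

```text
bench dir [0.42405703 0.90563549] 64.90900918815224 [528.96758061 254.05155748] 1326
-130 13 t -5.0 6.0 z [110. 115. 118.]
-120 68 t -20.0 19.0 z [103. 120. 131.]
-110 84 t -23.0 22.0 z [112. 128. 135.]
-100 70 t -23.0 21.0 z [117. 128. 134.]
-90 67 t -22.0 22.0 z [113. 129. 134.]
-80 70 t -23.0 21.0 z [116. 129. 133.]
-70 67 t -22.0 22.0 z [112. 127. 134.]
-60 95 t -26.0 25.0 z [109. 126. 137.]
-50 89 t -28.0 26.0 z [117. 133. 140.]
-40 44 t -24.0 25.0 z [123. 134. 138.]
-30 43 t -14.0 14.0 z [117. 123. 129.]
-20 43 t -13.0 14.0 z [116. 123. 127.]
-10 51 t -15.0 14.0 z [116. 122. 127.]
0 46 t -15.0 14.0 z [116. 122. 127.]
10 8 t -9.0 13.0 z [116. 122. 127.]
70 40 t -15.0 12.0 z [102. 114. 126.]
80 50 t -17.0 14.0 z [109. 123. 127.]
90 48 t -15.0 14.0 z [115. 123. 127.]
100 78 t -21.0 19.0 z [108. 122. 130.]
110 76 t -21.0 20.0 z [114. 130. 139.]
120 65 t -21.0 20.0 z [117. 129. 140.]
130 64 t -21.0 20.0 z [116. 129. 140.]
140 47 t -22.0 20.0 z [117. 128. 138.]
top ball 27 [483.4 225.7 168.9] [196.8 223.5] 174.9704374548835
side ball 50 [457.1 -20.4  90.4] [293.6 231. ] 171.6970016301368
top lid 68 [ 469.4 -288.    55.3] [ 469.7 -288.    55.6] [405.  237.3]
top rack 616 ((471.40478515625, -290.7435302734375), (40.05665588378906, 177.52989196777344), 18.57450294494629)
tops 245 ((471.24774169921875, -289.9530029296875), (12.660293579101562, 154.33892822265625), 18.437429428100586)
side lid 60 [ 471.4 -291.9   56.7] [ 471.2 -292.6   56.8] [382.6 301.5]
side rack 658 ((471.8253173828125, -289.13409423828125), (44.37348937988281, 178.5464324951172), 19.353229522705078)
tops 462 ((471.51849365234375, -289.642578125), (16.70545196533203, 155.5338897705078), 18.99788475036621)
```

View pics/c1.png

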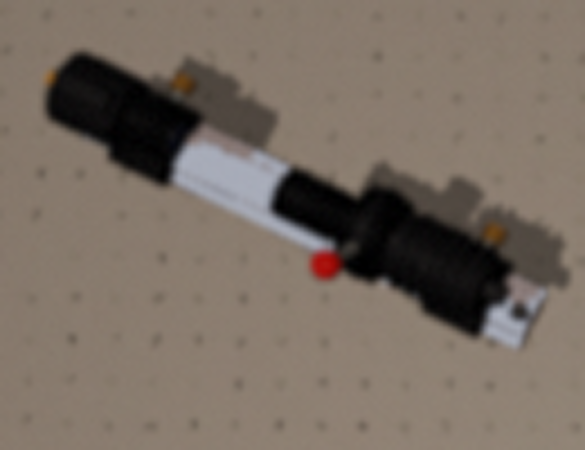

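View pics/c2.png

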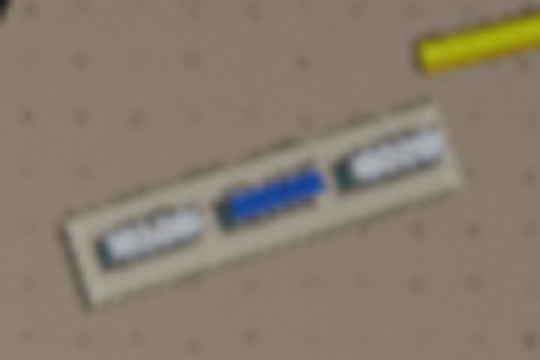

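```bash
cat > r.py <<'E'
from m import *
e=np.array([.424,.9056]); n=np.array([-e[1],e[0]]); c=np.array([529.,254.])
for nm,p,r in(('top',P,(125,165,255,250)),('side',S,(240,170,310,270))):
    W,C,U=cloud(p,r); s=(W[:,:2]-c)@e; t=(W[:,:2]-c)@n; z=W[:,2]; dk=C.max(1)<90
    k=dk&(abs(t)<12)&(z>100)&(z<119)&(s>55)&(s<90); print(nm,'det face s',k.sum(),np.percentile(s[k],[10,50,90]).round(1))
    k=dk&(abs(t)<8)&(z>118)&(z<129)&(s>-30)&(s<40); print('lamp tube s max',np.percentile(s[k],[90,97,100]).round(1),'z',np.percentile(z[k],[50,95]).round(1))
    k=(C[:,0]>110)&(C[:,1]<60)&(C[:,2]<60)&(s<0)&(s>-90)&(z>140)
    if k.sum()>4:
        A=np.c_[2*W[k],np.ones(k.sum())]; f,R,t0=cam(p); b=U[k].mean(0)
        m=W[k].mean(0); d=(m-t0)/np.linalg.norm(m-t0); q=m+d*8.5*.66; print('ball',k.sum(),q.round(1),'s',((q[:2]-c)@e).round(1),'t',((q[:2]-c)@n).round(1))
    print('housing',[ (int(a),np.percentile(z[dk&(abs(t)<10)&(s>=a)&(s<a+3)&(z>110)],90).round() if (dk&(abs(t)<10)&(s>=a)&(s<a+3)&(z>110)).sum() else None) for a in range(-75,-24,3)])
    for d in env.landmark_of(p,'light_mid')[:1]:
        q=onz(p,*d['point'],110); print('lm',d['score'],q.round(1),((q[:2]-c)@e).round(1),((q[:2]-c)@n).round(1))
W,C,U=cloud(P,(60,320,180,430)); print('box z',np.percentile(W[:,2],[50,95,99]).round(),'x max',W[W[:,2]>60][:,0].max(),W[W[:,2]>60][:,1].min())
W,C,U=cloud(P,(135,165,460,330)); print('max z between',W[:,2].max())
print(env.state())
E
python3 r.py
```

```text
top det face s 33 [78.1 79.3 83. ]
lamp tube s max [ 8.  10.7 11.7] z [124.7 127.8]
ball 28 [483.8 227.2 164. ] s -43.5 t 29.5
housing [(-75, np.float64(135.0)), (-72, np.float64(133.0)), (-69, np.float64(135.0)), (-66, np.float64(133.0)), (-63, np.float64(133.0)), (-60, np.float64(129.0)), (-57, np.float64(137.0)), (-54, np.float64(138.0)), (-51, np.float64(140.0)), (-48, np.float64(140.0)), (-45, np.float64(140.0)), (-42, np.float64(139.0)), (-39, np.float64(137.0)), (-36, np.float64(137.0)), (-33, np.float64(132.0)), (-30, np.float64(127.0)), (-27, np.float64(128.0))]
lm 0.97 [544.6 294.4 110. ] 43.2 3.0
side det face s 31 [76.3 80.3 84.3]
lamp tube s max [13.2 14.  14.4] z [125.4 128. ]
ball 15 [487.7 225.5 165.3] s -43.3 t 25.4
housing [(-75, np.float64(133.0)), (-72, np.float64(132.0)), (-69, np.float64(134.0)), (-66, np.float64(133.0)), (-63, np.float64(137.0)), (-60, None), (-57, np.float64(136.0)), (-54, np.float64(134.0)), (-51, np.float64(138.0)), (-48, np.float64(137.0)), (-45, np.float64(139.0)), (-42, np.float64(138.0)), (-39, None), (-36, np.float64(136.0)), (-33, np.float64(136.0)), (-30, None), (-27, None)]
lm 0.88 [544.1 289.5 110. ] 38.6 1.4
box z [ 64. 137. 139.] x max 241.54737572210234 299.7568302184693
max z between 208.9833976850207
{'time_s': 1.2, 'qpos': array([ 7.52295068e+01,  1.83105649e+01,  8.96397182e+01, -3.98485332e-04,
        7.20443832e+01, -1.14752563e+00]), 'qvel': array([-0.10831796, -0.0257243 , -0.02291032,  0.03917681, -0.06137208,
       -0.05632614]), 'effort': array([-1.07977859e-03, -4.12348187e+01, -2.32230288e+01,  7.27496110e-02,
        3.78180365e-02,  2.94329681e-06]), 'ee_pos': array([135.44947224, 558.8253278 , 213.98444554]), 'ee_rot': array([1.79994675e+02, 4.85828498e-04, 1.66377155e+02]), 'force': array([0.40038866, 0.35846319, 0.15026586]), 'torque': array([ 0.04191716, -0.01692482, -0.03261374]), 'gripper_force': 0.0, 'gripper_width': 91.05993611233178}
```

Call:
move_arm(
  plan=[
    [[3.4,-3.5,0],-6,1],
    [[3.4,-3.5,0],-5.5,1],
    [[3.4,-3.5,0],0,1],
    [[3.4,-3.5,0],0,1],
    [[3.4,-3.5,0],0,1],
  ],
  squeeze=20,
)

```text
time_s: 1.7
ee_pos: [306.5, 382.4, 214.2]
ee_rot: [180.0, 0.0, 154.9]
force: [1.1, 1.0, 0.4]
gripper_width: 53.7
gripper_force: 0.0
```

Call:
move_arm(
  plan=[
    [[3.4,-3.5,0],0,1],
    [[3.4,-3.5,0],0,1],
    [[3.4,-3.5,0],0,1],
    [[2.6,-2.9,0],0,1],
    [[0,0,0],0,1],
  ],
)

```text
time_s: 2.2
ee_pos: [436.2, 246.7, 214.0]
ee_rot: [-180.0, 0.1, 154.6]
force: [0.6, -0.0, -0.6]
gripper_width: 14.2
gripper_force: 0.0
```

Call:
move_arm(
  plan=[
    [[-0.2,0.3,-3],0,1],
    [[0,0,-3.2],0,1],
    [[0,0,0],0,1],
    [[1.8,-0.85,0],0,1],
    [[0,0,0],0,1],
  ],
)

```text
time_s: 2.7
ee_pos: [451.2, 244.9, 153.3]
ee_rot: [179.9, 0.1, 154.9]
force: [-0.1, -0.1, -0.1]
gripper_width: 0.7
gripper_force: 0.0
```

Call:
move_arm(
  plan=[
    [[0.9,-0.42,0],0,1],
    [[0.9,-0.42,0],0,1],
    [[0.9,-0.42,0],0,1],
    [[0.9,-0.42,0],0,1],
    [[0,0,0],0,1],
  ],
)

```text
time_s: 3.2
ee_pos: [487.0, 226.9, 152.0]
ee_rot: [180.0, 0.1, 154.8]
force: [-0.0, 0.6, -0.0]
gripper_width: 0.4
gripper_force: 0.0
```

Call:
move_arm(
  plan=[
    [[0.9,-0.42,0],0,1],
    [[0.9,-0.42,0],0,1],
    [[0.45,-0.21,0],0,1],
    [[0,0,0],0,1],
  ],
)

```text
time_s: 3.6
ee_pos: [508.7, 216.5, 151.7]
ee_rot: [-180.0, 0.0, 154.8]
force: [-0.2, -0.7, 0.2]
gripper_width: 0.2
gripper_force: 0.0
```

```bash
python3 r.py | grep -E "ball|lm|^top|^side"
```

```text
Traceback (most recent call last):
  File "r.py", line 5, in <module>
    k=dk&(abs(t)<12)&(z>100)&(z<119)&(s>55)&(s<90); print(nm,'det face s',k.sum(),np.percentile(s[k],[10,50,90]).round(1))
                                                                                  ~~~~~~~~~~~~~^^^^^^^^^^^^^^^^^
IndexError: index -1 is out of bounds for axis 0 with size 0
```

```bash
cat > b.py <<'E'
from m import *
e=np.array([.424,.9056]); n=np.array([-e[1],e[0]]); c=np.array([529.,254.])
for nm,p,r in(('top',P,(125,150,265,260)),('side',S,(240,150,310,260))):
    W,C,U=cloud(p,r); s=(W[:,:2]-c)@e; t=(W[:,:2]-c)@n; z=W[:,2]
    k=(C[:,0]>100)&(C[:,1]<60)&(C[:,2]<60)&(s<0)&(s>-90)&(z>140)
    if k.sum()>2:
        f,R,t0=cam(p); m=W[k].mean(0); d=(m-t0)/np.linalg.norm(m-t0); q=m+d*8.5*.66; print(nm,'ball',k.sum(),q.round(1),'s',((q[:2]-c)@e).round(1),'t',((q[:2]-c)@n).round(1))
E
python3 b.py
```

```text
side ball 12 [532.8 205.6 165.9] s -42.2 t -23.9
```

Call:
move_arm(
  plan=[
    [[0.45,-0.21,0],0,1],
    [[0,0,0],0,1],
  ],
)

```text
time_s: 4.0
ee_pos: [512.6, 214.9, 151.9]
ee_rot: [180.0, -0.0, 154.9]
force: [-0.7, -0.0, -0.5]
gripper_width: 0.5
gripper_force: 0.3
```

Call:
move_arm(
  plan=[
    [[0.36,-0.17,0],0,1],
    [[0,0,0],0,1],
  ],
)

```text
time_s: 4.2
ee_pos: [516.3, 213.2, 151.9]
ee_rot: [180.0, -0.0, 154.9]
force: [-0.2, -0.2, 0.1]
gripper_width: 0.4
gripper_force: 0.4
```

Call:
move_arm(
  plan=[
    [[0.27,-0.13,0],0,1],
    [[0,0,0],0,1],
  ],
)

```text
time_s: 4.4
ee_pos: [518.2, 212.2, 151.8]
ee_rot: [-180.0, -0.1, 154.9]
force: [-1.9, 2.6, 0.2]
gripper_width: 0.2
gripper_force: 1.8
```

Call:
move_arm(
  plan=[
    [[0.18,-0.08,0],0,1],
    [[0,0,0],0,1],
  ],
)

```text
time_s: 4.6
ee_pos: [518.5, 212.0, 151.7]
ee_rot: [-180.0, -0.3, 154.8]
force: [-6.7, 5.3, 1.7]
gripper_width: 0.6
gripper_force: 3.9
```

Call:
move_arm(
  plan=[
    [[-1.8,0.84,0],0,1],
    [[-1.8,0.84,0],0,0.5],
    [[-1.8,-2,4],-8,0.5],
    [[-1,-4,2],-8,0.5],
    [[0,-4.8,1],-8,0.5],
  ],
)

```text
time_s: 5.1
ee_pos: [456.3, 120.1, 224.4]
ee_rot: [179.8, 0.2, 130.8]
force: [0.6, -0.5, -0.3]
gripper_width: 29.8
gripper_force: 0.0
```

Call:
move_arm(
  plan=[
    [[0,-4.9,0.5],-8,0.5],
    [[0,-5,0],-8,0.5],
    [[0,-5,0],-6.3,0.5],
    [[0,-5,0],0,0.5],
    [[0,-5,0],0,0.5],
  ],
)

```text
time_s: 5.6
ee_pos: [456.2, -131.1, 227.6]
ee_rot: [179.9, 0.1, 108.6]
force: [1.6, 0.7, -0.4]
gripper_width: 45.8
gripper_force: 0.0
```

```bash
python3 b.py
```

```text
top ball 32 [540.5 199.9 160.4] s -44.1 t -33.4
side ball 8 [542.  200.1 160.4] s -43.3 t -34.6
```

Call:
move_arm(
  plan=[
    [[0.5,-4.9,0],0,0.5],
    [[0.5,-4.9,0],0,0.5],
    [[0.5,-4.9,0],0,0.5],
    [[0,-1.2,0],0,0.5],
    [[0,0,-4],0,0.5],
  ],
)

```text
time_s: 6.2
ee_pos: [475.1, -291.3, 191.2]
ee_rot: [179.6, 0.6, 108.5]
force: [0.5, -0.2, 0.1]
gripper_width: 45.5
gripper_force: 0.0
```

Call:
move_arm(
  plan=[
    [[0,0,-4],0,0.5],
    [[0,0,0],0,0.5],
    [[0,0,0],0,0.5],
  ],
)

```text
time_s: 6.5
ee_pos: [471.9, -287.1, 147.6]
ee_rot: [-180.0, -0.0, 108.6]
force: [0.8, 0.6, 0.7]
gripper_width: 45.4
gripper_force: 0.0
```

Call:
move_arm(
  plan=[
    [[-0.04,-0.29,-4],0,0.5],
    [[0,0,-4],0,0.5],
    [[0,0,0],0,0.5],
    [[0,0,0],0,0.5],
  ],
)

```text
time_s: 6.9
ee_pos: [472.6, -291.4, 69.2]
ee_rot: [179.9, 0.1, 108.6]
force: [1.3, -0.6, 0.5]
gripper_width: 46.0
gripper_force: 0.0
```

```bash
python3 - <<'E'
from m import *
for n,p,(a,b,c,d) in(('t',P,(340,190,470,280)),('s',S,(320,230,450,345))):
    i=cv2.resize(p['frame'][b:d,a:c],None,fx=5,fy=5,interpolation=cv2.INTER_CUBIC); cv2.imwrite(f'pics/{n}3.png',i[:,:,::-1])
W,C,U=cloud(S,(335,285,430,345)); k=(C[:,2]>C[:,0]*1.5)&(C[:,2]>80); print('lid',k.sum(),W[k].mean(0).round(1))
E
```

```text
lid 15 [ 474.6 -304.4   56.7]
```

View pics/s3.png

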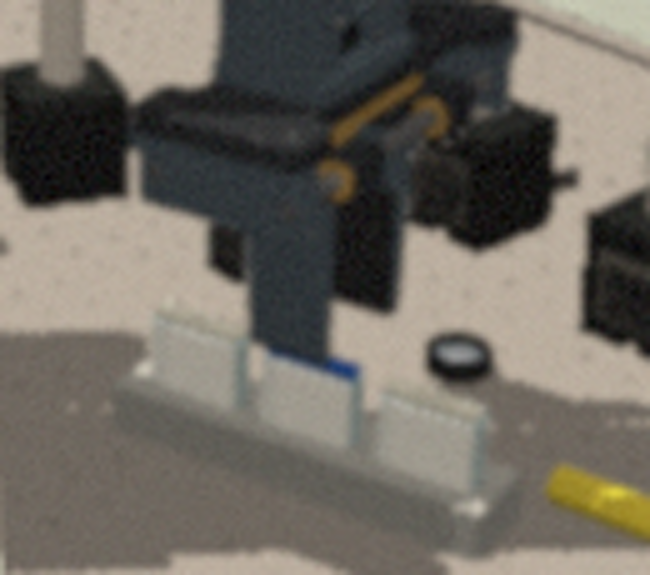

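```bash
python3 - <<'E'
from m import *
print(env.state()['ee_pos'])
a=np.radians(18.7); w=np.array([np.cos(a),np.sin(a)]); l=np.array([np.sin(a),-np.cos(a)]); c=np.array([471.5,-290])
for nm,p,r in(('side',S,(350,280,420,320)),('top',P,(340,190,470,280))):
    W,C,U=cloud(p,r); q=W[:,:2]-c; d=C.max(1)<100
    for lo,hi in((62,72),(72,90)):
        k=d&(W[:,2]>lo)&(W[:,2]<hi)&(abs(q@w)<60)&(abs(q@l)<60)
        if k.sum()>3: print(nm,lo,k.sum(),'along',np.percentile(q[k]@l,[3,50,97]).round(1),'across',np.percentile(q[k]@w,[3,50,97]).round(1))
X=lambda u,v,z:np.r_[c+u*l+v*w,z]
for P3 in (X(-16,-37,70),X(16,-37,70),X(-21,0,56),X(21,0,56)): 
    u,v=proj(S,P3); print(((u-320)*5).round(),((v-230)*5).round())
E
```

```text
[ 472.74958713 -291.83113645   69.59527509]
side 72 208 along [-9.7  8.1 21.7] across [-32.3 -27.1  29.6]
230.0 351.0
298.0 374.0
267.0 343.0
355.0 372.0
```

Call:
move_arm(
  plan=[
    [[-0.1,0.15,-2.2],0,0.5],
    [[0,0,-2],0,0.5],
    [[0,0,0],0,0.5],
    [[0,0,0],0,0.5],
  ],
)

```text
time_s: 7.5
ee_pos: [470.8, -289.9, 26.1]
ee_rot: [179.9, 0.1, 108.6]
force: [0.3, 0.1, -0.1]
gripper_width: 45.7
gripper_force: 0.0
```

Call:
move_arm(
  plan=[
    [[0,0,0.1],0,0.75],
    [[0,0,0],0,0.8],
    [[0,0,0],0,0.8],
    [[0,0,0],0,0.8],
    [[0,0,0],0,0.8],
  ],
  squeeze=12,
)

```text
time_s: 8.0
ee_pos: [470.2, -289.5, 26.2]
ee_rot: [180.0, 0.0, 108.6]
force: [-0.5, 0.4, 0.3]
gripper_width: 18.6
gripper_force: 0.0
```

Call:
move_arm(
  plan=[
    [[0,0,0],0,0.85],
    [[0,0,0],0,0.9],
    [[0,0,0],0,1],
    [[0,0,0],0,1],
    [[0,0,0],0,1],
  ],
)

```text
time_s: 8.5
ee_pos: [470.6, -289.5, 26.0]
ee_rot: [179.9, 0.0, 108.6]
force: [2.5, 0.6, -0.4]
gripper_width: 12.6
gripper_force: 12.0
```

Call:
move_arm(
  plan=[
    [[0.06,0.02,0],0,1],
    [[0,0,0.7],0,1],
    [[0,0,1],0,1],
    [[0,0,1.5],0,1],
    [[0,0,2.5],0,1],
  ],
)

```text
time_s: 9.0
ee_pos: [469.0, -288.8, 83.1]
ee_rot: [-179.8, -0.2, 108.6]
force: [-0.6, -0.1, -1.1]
gripper_width: 12.2
gripper_force: 12.0
```

Call:
move_arm(
  plan=[
    [[0,0,4],0,1],
    [[0,0,5],0,1],
    [[0,0,4],0,1],
    [[-1,2,2],0,1],
    [[-1,3.5,0],0,1],
  ],
)

```text
time_s: 9.5
ee_pos: [451.5, -236.1, 237.4]
ee_rot: [179.8, 0.4, 108.4]
force: [0.0, 1.2, -1.3]
gripper_width: 13.0
gripper_force: 12.0
```

Call:
move_arm(
  plan=[
    [[0.2,4.4,0],-3.6,1],
    [[0.3,4.4,0],-3.6,1],
    [[0.5,4.4,0],-3.6,1],
    [[0.5,4.4,0],-3.6,1],
    [[0.5,4.4,0],-3.6,1],
  ],
)

```text
time_s: 10.0
ee_pos: [469.7, -13.1, 233.9]
ee_rot: [-180.0, 0.1, 90.4]
force: [0.5, -0.1, -1.3]
gripper_width: 12.5
gripper_force: 12.0
```

Call:
move_arm(
  plan=[
    [[1,4.4,0],-3.6,1],
    [[1,4.4,0],-3.6,1],
    [[1.2,4.4,0],-3.6,1],
    [[1.2,4.4,0],-3.6,1],
    [[1.2,4.4,0],-3.6,1],
  ],
)

```text
time_s: 10.5
ee_pos: [526.3, 206.7, 234.0]
ee_rot: [180.0, 0.1, 72.4]
force: [0.8, -0.8, -0.2]
gripper_width: 12.2
gripper_force: 12.0
```

Call:
move_arm(
  plan=[
    [[1.3,4,0],-3.6,1],
    [[1.0,3,0],-3.8,1],
    [[0,1,0],0,1],
    [[0,0,0],0,1],
    [[0,0,0],0,1],
  ],
)

```text
time_s: 11.0
ee_pos: [549.1, 284.3, 233.3]
ee_rot: [180.0, 0.1, 65.2]
force: [-0.0, -0.2, -1.0]
gripper_width: 12.4
gripper_force: 12.0
```

Call:
move_arm(
  plan=[
    [[-0.04,1.2,0],-0.3,1],
    [[0,0,0],0,1],
    [[0,0,0],0,1],
  ],
)

```text
time_s: 11.3
ee_pos: [549.3, 297.3, 233.2]
ee_rot: [180.0, 0.0, 64.9]
force: [0.2, -0.7, -0.4]
gripper_width: 12.2
gripper_force: 12.0
```

```bash
python3 - <<'E'
from m import *
s=env.state(); T=s['ee_pos']; print(T,s['ee_rot'])
u,v=proj(S,T); print('tcp px',u,v)
u0,v0=int(u)-50,int(v)-50
i=cv2.resize(S['frame'][v0:v0+100,u0:u0+100],None,fx=6,fy=6,interpolation=cv2.INTER_CUBIC); cv2.imwrite('pics/s4.png',i[:,:,::-1])
for h in (-20,0,25,30): 
    a,b=proj(S,T+[0,0,h]); print(h,((a-u0)*6).round(),((b-v0)*6).round())
E
```

```text
[549.31142832 297.24200647 233.08796257] [1.79988982e+02 1.35862976e-02 6.48559220e+01]
tcp px 274.07769515607566 162.53130596347168
-20 302.0 343.0
0 300.0 303.0
25 298.0 253.0
30 297.0 243.0
```

View pics/s4.png

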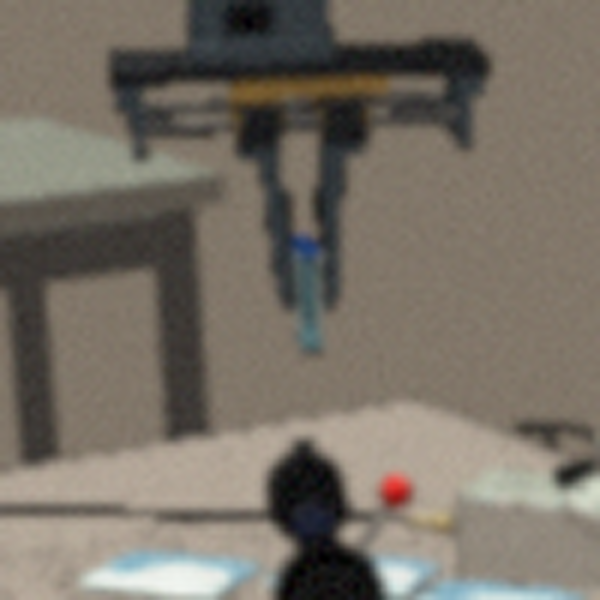

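Call:
move_arm(
  plan=[
    [[-0.05,-0.09,-2],0,1],
    [[0,0,-2],0,1],
    [[0,0,0],0,1],
    [[0,0,0],0,1],
  ],
)

```text
time_s: 11.8
ee_pos: [548.9, 296.7, 193.2]
ee_rot: [-180.0, 0.0, 64.9]
force: [-0.1, 0.3, -0.0]
gripper_width: 12.6
gripper_force: 12.0
```

Call:
move_arm(
  plan=[
    [[0,0,-1.5],0,1],
    [[0,0,-1.5],0,1],
    [[0,0,-1],0,1],
    [[0,0,0],0,1],
    [[0,0,0],0,1],
  ],
)

```text
time_s: 12.3
ee_pos: [549.4, 297.1, 153.8]
ee_rot: [179.9, -0.1, 64.9]
force: [1.0, -0.4, -0.7]
gripper_width: 12.6
gripper_force: 12.0
```

Call:
move_arm(
  plan=[
    [[0,-0.04,-0.8],0,1],
    [[0,0,-1],0,1],
    [[0,0,-1],0,1],
    [[0,0,-1.0],0,1],
    [[0,0,0],0,1],
  ],
)

```text
time_s: 12.8
ee_pos: [547.7, 295.8, 112.7]
ee_rot: [-179.9, 0.2, 64.9]
force: [-0.9, -0.2, -0.4]
gripper_width: 12.6
gripper_force: 12.0
```

```bash
python3 - <<'E'
from m import *
s=env.state(); print(s['ee_pos'],s['ee_rot'],s['force'],s['gripper_force'])
for n,p,(a,b,c,d) in(('t',P,(120,140,260,240)),):
    i=cv2.resize(p['frame'][b:d,a:c],None,fx=5,fy=5,interpolation=cv2.INTER_CUBIC); cv2.imwrite(f'pics/{n}5.png',i[:,:,::-1])
E
python3 b.py
```

```text
[548.73966225 296.41129133 114.51423175] [-1.79976717e+02  3.43741933e-02  6.48759821e+01] [ 0.36523338 -0.82517774 -0.87956427] 11.995605379343033
top ball 33 [541.8 200.4 161.1] s -43.1 t -34.4
side ball 9 [542.4 199.9 160.7] s -43.3 t -35.1
```

View pics/t5.png

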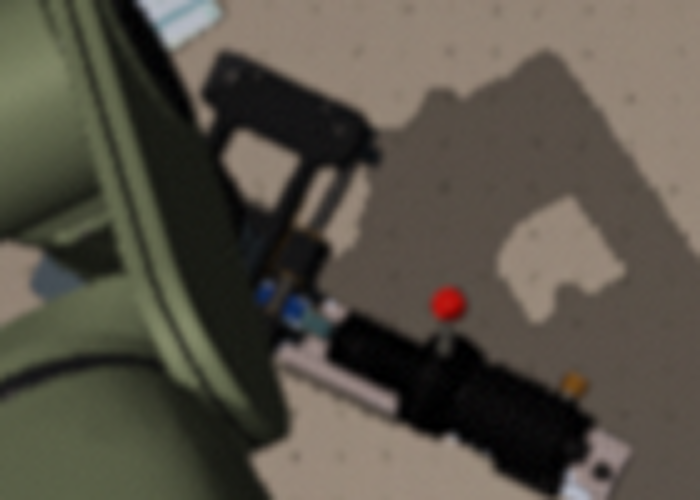

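The top view shows the cuvette between the tubes, blue lid at crop (265–300, 295–310) and lamp tube end at about (335,335). The lever leans to the far side. I'll check the centring numerically.

```bash
python3 - <<'E'
from m import *
e=np.array([.424,.9056]); n=np.array([-e[1],e[0]]); c=np.array([529.,254.])
W,C,U=cloud(P,(165,190,200,215)); s=(W[:,:2]-c)@e; t=(W[:,:2]-c)@n; z=W[:,2]
k=(C[:,2]>C[:,0]*1.5)&(C[:,2]>70)&(z>130)&(z<155); print('lid',k.sum(),'s',np.percentile(s[k],[2,50,98]).round(1),'t',np.percentile(t[k],[5,50,95]).round(1),'z',np.percentile(z[k],[5,50,95]).round(1))
k=(z>60)&(z<150)&(abs(t)<12)&(s>0)&(s<40)
for a,b,cc,cl in sorted(zip(s[k].round(1),t[k].round(1),z[k].round(),C[k].astype(int).tolist()))[::3]:
    if -5<b<5: print(a,b,cc,cl)
q=lambda s,t,z:np.r_[c+s*e+t*n,z]
for nm,X in(('glass end',q(46-21.25,0,140)),('lid end',q(46-20,0,145)),('tube end top',q(13,0,125.5))): u,v=proj(P,X); print(nm,((u-120)*5).round(),((v-140)*5).round())
E
```

```text
lid 24 s [25.2 30.2 48.1] t [-5.7 -1.   2.7] z [140.8 145.  150.5]
0.4 -4.0 128.0 [5, 4, 4]
3.5 -1.1 122.0 [7, 7, 7]
6.1 -2.1 124.0 [5, 6, 6]
7.0 1.2 125.0 [5, 4, 5]
8.4 2.4 127.0 [11, 10, 11]
11.1 -0.1 123.0 [26, 23, 22]
24.4 -3.9 139.0 [59, 69, 72]
24.8 -2.7 119.0 [58, 76, 78]
24.8 2.9 119.0 [61, 76, 77]
25.2 -4.2 112.0 [70, 80, 82]
25.3 -2.6 143.0 [42, 58, 74]
25.5 1.4 110.0 [53, 72, 76]
25.8 -3.5 126.0 [60, 74, 74]
26.2 -1.4 147.0 [24, 46, 84]
27.3 3.9 143.0 [63, 79, 99]
30.6 -4.7 147.0 [32, 48, 84]
33.1 -1.7 143.0 [17, 39, 82]
glass end 300.0 311.0
lid end 295.0 308.0
tube end top 330.0 327.0
```

Call:
move_arm(
  plan=[
    [[0,0,0],0,1],
    [[0,0,0],0,1],
    [[0,0,0],0,1],
    [[0,0,0],0,1],
    [[0,0,0],0,1],
  ],
)

```text
time_s: 13.6
ee_pos: [548.9, 296.4, 115.0]
ee_rot: [180.0, -0.0, 64.9]
force: [0.0, 0.2, -0.9]
gripper_width: 12.5
gripper_force: 12.0
```

```bash
python3 -c "
from workcell import env
print(env.state()['ee_pos']); print(env.job_done())"
```

```text
[548.87999162 296.41376776 115.00001449]
the job is handed in; nothing more can be done
None
```

The shutter lever is fully over to the open side, and the blue-lidded cuvette is held by its frosted sides, upright and still, in the middle of the gap (centred to about 1 mm as measured); the job was handed in at about 13.6 s, and no verdict came back.

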